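# Inspect a flow cell's port under a loupe

### The arm

A 6-joint arm with a two-finger parallel gripper is mounted at the origin on the work surface. World frame = base frame: x ahead of the robot, y to its left, z up, the work surface at z = 0. Lengths are in m, angles in degrees, forces in N, time in s.
With the tool pointing down it reaches from about 0.35 to 0.875 m from the base axis. Payload 4.2 kg.
Tool frame: the origin (TCP) lies midway between the tips of the shut fingers; the grasp point (between the pads) lies 19 mm behind it; z points along the fingers, y is the line along which they close (so a half turn about z gives the same grasp; the last joint's range is limited). The gripper opens to 87 mm and grips with 3 to 60 N. Pads are 19 mm wide; open, the fingers measure 117 mm over their backs; the gripper's body (75 mm by 190 mm) begins 51 mm behind the grasp point.
Start: joints at [-49.355, 22.042, 0.453, 0, -68.411, -14.817], TCP at [0.272, -0.563, 0.223] pointing down, gripper open.
Joint ranges: [-179.83, 179.83], [-69.29, 118.12], [-61.27, 80.66], [-181.25, 117.63], [-171.15, -9.14], [-177.46, 177.46]. Speed limits (degrees/s): [159.86, 159.86, 180, 180, 180, 180].

### API

Orientations are given as [roll, pitch, yaw] about the fixed x, y, z axes, in that order (R = Rz(yaw) Ry(pitch) Rx(roll)).
In Python, from workcell import env gives the robot as it stands. The module is installed in compiled form; this text tells all that it offers. Calls block until the motion is done:
- env.goto(position, orientation): joint-space move of the TCP to a pose.
- env.move_straight(position, rotation=None, rate=0.15, force_limit=None): straight line of the TCP; rotation=None keeps the orientation; rate is the mean speed in m/s. With force_limit (N) it stops when the force on the tool has changed by that much, and returns True; else False.
- env.set_joints(angles): joint-space move.
- env.gripper_to(opening, grasp_force=None): opening from 0.0 (shut) to 1.0 (fully open); grasp_force is the grip in N (None keeps the last); returns when the fingers have stopped.
- env.dwell(seconds).
- env.inverse_kinematics(position, orientation): joint angles nearest the present ones, or None.
- env.read_state(): the state.
- env.grab_frame(name): name is "side" or "top"; returns a dict with "image" (420x560x3 uint8, blue, green, red), "fx", "fy", "cx", "cy" (pixels), "D" ([k1, k2, p1, p2, k3] as OpenCV has them; the pictures are not rectified), "position" and "orientation" of the camera in the world. Camera axes: x right, y up, looking along -z (the intrinsics and any distortion apply to the point x, -y, -z); pixel columns grow to the right and rows downward; lengths in m; the calibration is good to about 2 mm. A picture is of the moment at which its call begins. There is no depth.
A pose or a line that the arm cannot do raises env.Unreachable and nothing moves.
- env.close_job(): hands the job in; it is judged then, once.
Trained networks look in a picture, given as the dict that the camera call returned (one of the last four; its "shot" number tells which), for a name from the list of things; names that differ only in an ending like _2 or _b are one class to them, and where a whole thing is asked for, a point or a joint stands for the part that bears it (a point fixed in the world has none). Each returns a list of dicts, best first, with "score" (0 to 1); they miss things now and then, are a little off and sometimes report something else, mostly with a low value. They report only what shows in the picture. A call takes as long as a camera call.
- env.search_frame(picture, thing): "xyz" ([x, y, z] in m, in world coordinates, good to about 4 mm: the middle of the surface that is visible of it).
- env.trace(picture, thing): "mask" (420x560 bool, what is visible of it).
The state is a dict: "clock": time; "joint_positions": joint angles; "qvel": joint speeds; "joint_torque": joint torques, N m; "position": TCP position; "tool_rot": TCP orientation; "force": force on the tool from outside, world axes, zero at the start; "wrist_torque": the same for the moment, N m; "opening": opening from 0.0 (shut) to 1.0 (fully open); "finger_force": force on a finger pad.
Only numpy, scipy, OpenCV 4.12 (cv2) and the standard library are available. Lean on these libraries where they do the work, as an engineer would, in place of code of your own. Each camera call takes 0.05 s, during which the arm holds its last target. There are 200 camera calls.

### The job

First turn the dimmer's dial until its pointer stands at the mark on the ring around it. Then take the loupe off its wooden rest by the handle and hold it level and still, its lens centred over the cartridge's round port and its rim at the height of the black pointer on the gauge post; finish like that, still holding the loupe in the air, with nothing but the gripper carrying it. Do not shift the mark ring, the pointer on the post, the cartridge or anything else on the bench.

Things in the scene. Friction and masses are not known exactly. Their poses are not given: they have to be found in the camera images.
- light_base: fixed white lit plate, 200 x 150 x 30 mm high; origin: centre of its underside on the bench, z up. At its own x = +90 mm, y = 0 stands the gauge post, a steel rod of 10 mm diameter whose top is 193 mm above the bench, with a black collar (22 mm diameter, 16 mm high) that carries the focus pointer. x points from the plate's middle to the post.
- focus_mark (a point): tip of the small black pointer (3 mm thick, 5 mm wide) that sticks out of the collar towards the plate's middle, 22 mm from the post's axis. Its height, 105 to 165 mm above the bench, is the focal height: the loupe's lens centre belongs at this height. The collar is held on the post by friction only (about 6 N).
- cartridge: loose black flow cell cartridge lying flat on the lit plate, 34 (x) x 105 (y) x 9 mm high, 80 g; origin: centre of its underside, z up.
- port (a point): centre of the round port (white ring of 16 mm, black hole) on the cartridge's top face, 33 mm from its middle along its own +y; the other end carries a grey rectangle instead.
- dial (a joint): angle of the dimmer's dial, 0 to 2.8 rad, growing clockwise seen from above; it starts between 0.4 and 0.8 and stays where it is left (friction about 0.04 N m). At 0 its pointer points to the dimmer's front (the dimmer's own -x).
- dial_mark (a joint): angle of the mark on the ring around the dial, same zero and direction as dial; 1.4 to 1.9 rad. The dial is right when dial equals it. Stiff (0.3 N m); leave it.
- dial_grip (a point): point to grip the dial, on its vertical axis, 68 mm above the bench. The dial's grip is an upright bar 46 mm long, 14 mm thick, its top 12 mm above this point and its foot (a flat disc of 54 mm diameter) 22 mm below. Axes: z up, x along the bar, -x towards the end with the pointer. The dimmer under it is a fixed grey box 120 x 120 x 35 mm high.
- dial_tip (a point): end of the dial's white pointer, 36 mm from the dial's axis, low down beside the ring (41 mm above the bench).
- mark_tip (a point): inner end of the white bar (13 x 5 mm) on the dark ring (100 mm diameter) around the dial, 36 mm from the dial's axis, 41 mm above the bench. It meets dial_tip when the dial is right.
- loupe_rest: fixed wooden rest: base 200 x 70 x 10 mm with two blocks up to 35 mm above the bench, one (30 x 70 mm) under the lens and one (20 x 14 mm) under the handle's end; between them, 115 mm of the loupe's length is free underneath. Origin on the bench, vertically below loupe_grip at the start (loupe's alignment may differ by a few mm); x along the loupe from handle to lens.
- loupe: loupe lying flat on the rest, about 110 g (80 to 140 g): steel rim of 72 mm diameter, 12 mm thick, with a clear lens, and a straight black handle. Origin: centre of the rim's underside; z is the lens axis, up while level; x points away from the handle. The handle spans x = -150 to -48 mm, 16 mm wide and 16 mm high (z = 0 to 16 mm).
- lens (a point): centre of the lens, 6 mm above the rim's underside (loupe's origin).
- loupe_grip (a point): good point to grip the handle, at its mid-height, 75 mm from the lens centre along the loupe's -x (near the centre of mass).
- tube_rack: bystander: purple tube rack, 80 x 186 x 30 mm high (tubes up to 44 mm); origin under its centre.
- tip_box: bystander: orange tip box, 85 x 122 x 56 mm high; origin under its centre.
- carton: bystander: white carton, 75 x 140 x 55 mm high; origin under its centre.
- dish: bystander: clear open dish, 70 mm diameter, 16 mm high; origin under its centre.
- bottle: bystander: amber bottle, 40 mm diameter, 75 mm high; origin under its centre.
- tweezers: bystander: steel tweezers lying flat, 120 mm long, 6 mm high; origin under the middle.

How it is judged:
By the outcome, as a careful person would: the job done as asked, in the order asked, and still so for the second after the job is handed in, while the arm keeps its last pose, push and grip.
It also fails if it takes over 59 s, if anything falls off the work surface, if the arm or the gripper's body presses on something with over 40 N, if the wrist force passes 120 N, or if a joint passes its speed limit or range.

## Working session

There is one attempt and no reset: what is moved stays moved. The work goes in short steps, each a Python script; the robot and the scene stay as the last script left them, time stands still between calls to the robot, and variables do not carry over. Pictures are saved under pics/ and viewed, at most 10 in all, crops included, and the job is handed in when it is done.

```bash
mkdir -p pics
cat > h.py <<'E'
import numpy as np, cv2
from scipy.spatial.transform import Rotation as R
from workcell import env
def cam(f):
    o=np.array(f["orientation"],float)
    M=R.from_euler('xyz',o,degrees=True).as_matrix() if o.size==3 else o.reshape(3,3)
    return M,np.array(f["position"],float)
def K(f): return np.array([[f["fx"],0,f["cx"]],[0,f["fy"],f["cy"]],[0,0,1.]])
def ray(f,px):
    M,p=cam(f)
    u=cv2.undistortPoints(np.array(px,float).reshape(-1,1,2),K(f),np.array(f["D"],float)).reshape(-1,2)
    d=np.c_[u[:,0],-u[:,1],-np.ones(len(u))]@M.T
    return p,d
def onz(f,px,z):
    p,d=ray(f,px); return p+d*((z-p[2])/d[:,2])[:,None]
def proj(f,X):
    M,p=cam(f); c=(np.atleast_2d(X)-p)@M; c=c*[1,-1,-1]
    return cv2.projectPoints(c,np.zeros(3),np.zeros(3),K(f),np.array(f["D"],float))[0].reshape(-1,2)
def tri(fs,pxs):
    A=np.zeros((3,3));b=np.zeros(3)
    for f,px in zip(fs,pxs):
        p,d=ray(f,px);d=d[0]/np.linalg.norm(d[0]);P=np.eye(3)-np.outer(d,d);A+=P;b+=P@p
    return np.linalg.solve(A,b)
E
python3 - <<'E'
from h import *
s=env.read_state();print(s["tool_rot"],s["position"],s["clock"])
for n in("side","top"):
    f=env.grab_frame(n);cv2.imwrite(f"pics/{n}0.png",f["image"]);print(n,f["position"],f["orientation"],f["fx"],f["fy"],f["cx"],f["cy"],f["D"])
    for t in "light_base focus_mark cartridge port dial_grip dial_tip mark_tip loupe_rest loupe lens loupe_grip tube_rack tip_box carton dish bottle tweezers".split():
        r=env.search_frame(f,t);print(t,[(np.round(q["xyz"],3).tolist(),round(q["score"],2)) for q in r[:2]])
E
```

```text
[ 1.79872540e+02 -6.57531654e-03 -1.54180329e+02] [ 0.27206508 -0.56200289  0.22142996] 0.0
side [-0.04928044  1.1632582   0.83941963] [  58.48852758    0.46652185 -148.76155929] 486.257363520742 486.257363520742 278.67910487823207 205.818520163691 [-0.00538106  0.          0.          0.          0.        ]
light_base [([0.591, 0.007, 0.032], 0.77)]
focus_mark [([0.504, 0.33, 0.04], 0.44)]
cartridge [([0.56, -0.022, 0.04], 0.47)]
port [([0.502, 0.326, 0.046], 0.53), ([0.561, -0.019, 0.042], 0.47)]
dial_grip [([0.506, 0.334, 0.044], 0.77)]
dial_tip [([0.505, 0.331, 0.046], 0.51)]
mark_tip []
loupe_rest [([0.468, -0.304, 0.009], 0.55)]
loupe [([0.508, -0.305, 0.043], 0.87), ([0.74, 0.177, 0.051], 0.28)]
lens [([0.502, 0.328, 0.044], 0.61), ([0.509, -0.31, 0.047], 0.57)]
loupe_grip [([0.508, -0.308, 0.046], 0.82)]
tube_rack [([0.729, -0.214, 0.031], 0.57), ([0.368, 0.08, 0.001], 0.21)]
tip_box [([0.743, 0.178, 0.049], 0.76), ([0.37, 0.081, 0.005], 0.68)]
carton [([0.376, -0.092, 0.014], 0.51)]
dish [([0.376, -0.091, 0.012], 0.74), ([0.501, 0.326, 0.045], 0.32)]
bottle [([0.771, 0.024,
[... 360 characters left out ...]
1], 0.6)]
port [([0.566, -0.029, 0.038], 0.77), ([0.521, -0.304, 0.046], 0.69)]
dial_grip [([0.505, 0.317, 0.046], 0.62), ([0.521, -0.304, 0.045], 0.22)]
dial_tip [([0.511, 0.323, 0.049], 0.47)]
mark_tip [([0.507, 0.318, 0.039], 0.91), ([0.599, -0.012, 0.028], 0.17)]
loupe_rest [([0.446, -0.31, 0.011], 0.84)]
loupe [([0.524, -0.302, 0.04], 0.83)]
lens [([0.52, -0.303, 0.047], 0.89)]
loupe_grip [([0.523, -0.304, 0.047], 0.94)]
tube_rack [([0.741, -0.223, 0.026], 0.77)]
tip_box [([0.754, 0.154, 0.055], 0.92), ([0.374, 0.082, 0.004], 0.7)]
carton [([0.452, 0.551, 0.053], 0.83), ([0.742, -0.222, 0.028], 0.61)]
dish [([0.368, -0.086, 0.01], 0.54)]
bottle []
tweezers [([0.374, 0.08, 0.002], 0.52)]
```

Run:
```python
import cv2
for n in("side","top"):
    a=cv2.imread(f"pics/{n}0.png");cv2.imwrite(f"pics/{n}0b.png",cv2.resize(a,(800,600),interpolation=cv2.INTER_CUBIC))
```

```text
(no output)
```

View pics/side0b.png

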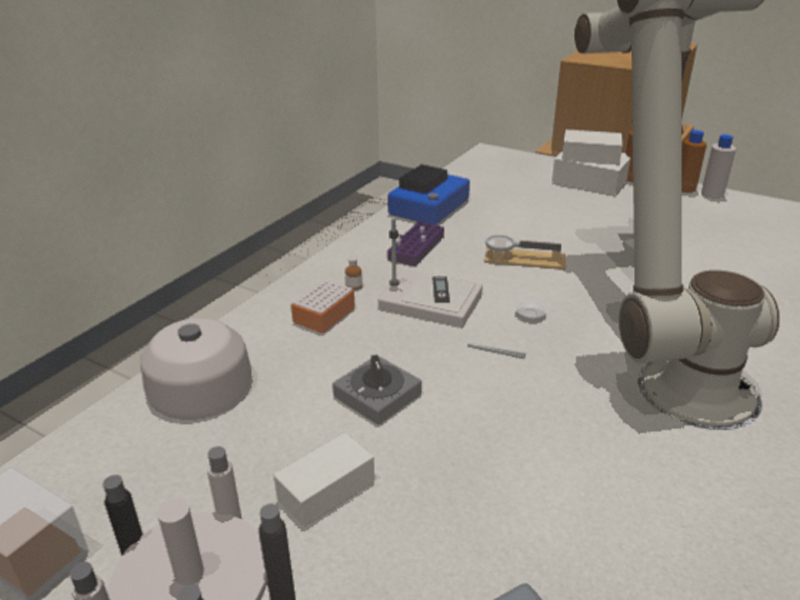

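View pics/top0b.png

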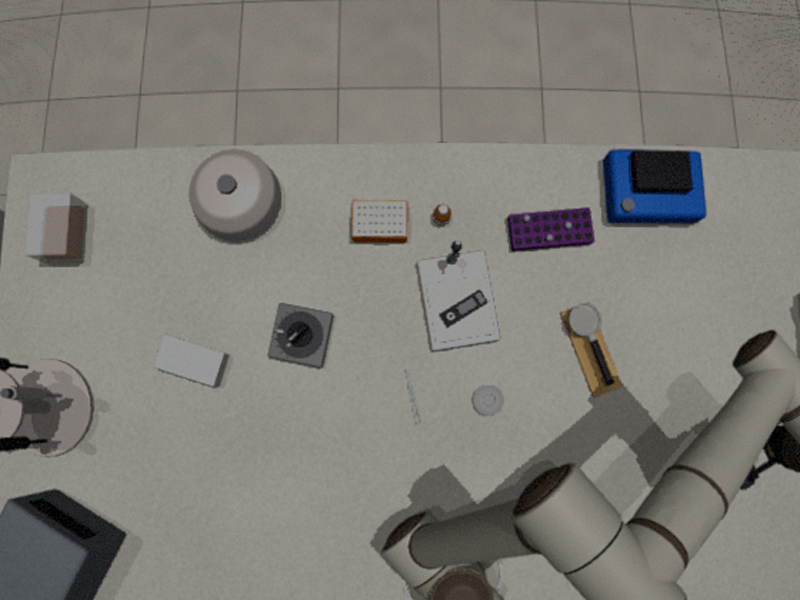

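Run:
```python
import cv2,numpy as np
T=[]
for n,cs in(("top",[(211,234),(319,206),(413,245)]),("side",[(264,270),(301,187),(368,175)])):
    a=cv2.imread(f"pics/{n}0.png");row=[]
    for x,y in cs:
        t=cv2.resize(a[y-37:y+38,x-33:x+33],(264,300),interpolation=cv2.INTER_CUBIC)
        for k in range(0,66,10):
            cv2.line(t,(k*4,0),(k*4,4),(0,0,255),1)
        for k in range(0,75,10): cv2.line(t,(0,k*4),(4,k*4),(0,0,255),1)
        row.append(t)
    T.append(np.hstack(row))
cv2.imwrite("pics/tiles.png",np.vstack(T))
```

```text
(no output)
```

View pics/tiles.png

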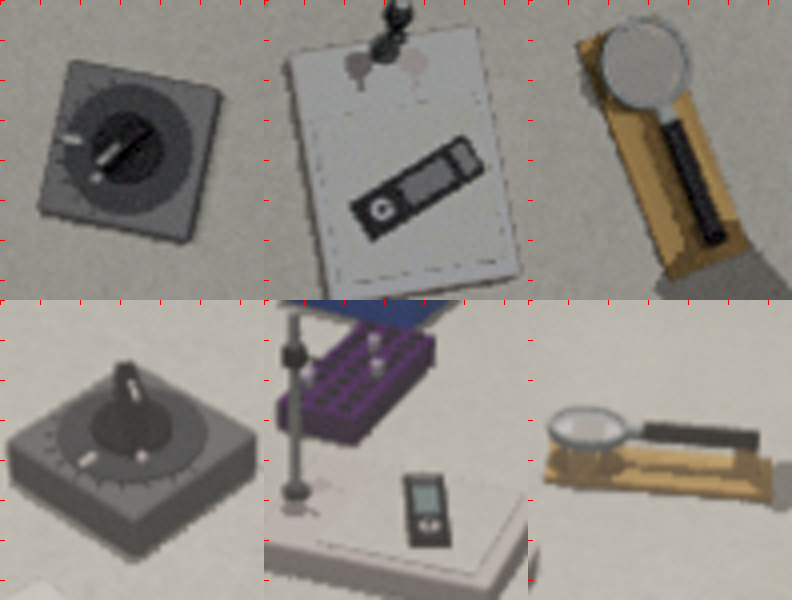

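```bash
cat > z.py <<'E'
from h import *
import pickle
F={}
for n in("top","side"):
    f=env.grab_frame(n);im=f["image"].astype(float)
    for i in range(3): im+=env.grab_frame(n)["image"]
    f=dict(f);f["image"]=(im/4).astype(np.uint8);F[n]=f
pickle.dump(F,open("F.pkl","wb"))
def tile(n,x,y,w=22,h=25,s=12):
    a=F[n]["image"][y-h//2:y-h//2+h,x-w//2:x-w//2+w]
    t=cv2.resize(a,(w*s,h*s),interpolation=cv2.INTER_CUBIC)
    t=cv2.convertScaleAbs(t,alpha=1.4)
    for k in range(w): cv2.line(t,(k*s+s//2,0),(k*s+s//2,8 if (x-w//2+k)%5==0 else 3),(0,0,255),1)
    for k in range(h): cv2.line(t,(0,k*s+s//2),(8 if (y-h//2+k)%5==0 else 3,k*s+s//2),(0,0,255),1)
    print(n,x-w//2,y-h//2)
    return t
cv2.imwrite("pics/z.png",np.vstack([np.hstack([tile("top",203,236),tile("top",317,177),tile("top",315,221)]),np.hstack([tile("side",297,274)if 0 else tile("side",293,187-10+0) if 0 else tile("side",262,262),tile("side",276,164),tile("side",310,205)])]))
E
python3 z.py
python3 - <<'E'
from h import *
import pickle
F=pickle.load(open("F.pkl","rb"));fs=[F["top"],F["side"]]
def P(a,b):
    g=lambda t,o:((t[0]+.5)/4-.5+o[0],(t[1]+.5)/4-.5+o[1])
    return g(*a),g(*b)
q={"axis":P(((128,148),(178,197)),((131,130),(231,233))),
"mark":P(((72,140),(178,197)),((88,158),(231,233))),
"tip":P(((96,178),(178,197)),((141,156),(231,233))),
"port":P(((117,209),(286,169)),((165,224),(268,150))),
"lens":P(((117,62),(380,208)),((62,130),(335,138))),
"collar":P(((134,12),(286,169)),((31,55),(268,150))),
"postbase":P(((121,48),(286,169)),((31,190),(268,150))),
"handle_end":P(((189,238),(380,208)),((228,139),(335,138)))}
for k,(a,b) in q.items():
    X=tri(fs,[a,b]);print(k,X.round(4),[(proj(f,X)[0]-p).round(1) for f,p in zip(fs,(a,b))])
E
```

```text
top 192 224
top 306 165
top 304 209
side 251 250
side 265 152
side 299 193
axis [0.5138 0.321  0.0352] [array([-0.4, -0.7]), array([0.9, 0.1])]
mark [0.5195 0.3634 0.039 ] [array([-0.3, -0.6]), array([0.8, 0.1])]
tip [0.4906 0.3446 0.0394] [array([-0.4, -0.7]), array([0.9, 0.1])]
port [ 5.504e-01 -3.000e-04  3.850e-02] [array([-0.3, -0.6]), array([0.7, 0.1])]
lens [ 0.5406 -0.2921  0.0367] [array([-0.2, -0.4]), array([0.3, 0. ])]
collar [ 0.6776 -0.0065  0.152 ] [array([-0.2, -0.4]), array([0.4, 0.1])]
postbase [ 0.6777 -0.0062  0.0284] [array([-0.4, -0.7]), array([0.7, 0.1])]
handle_end [ 0.4043 -0.3424  0.041 ] [array([-0.2, -0.4]), array([0.4, 0. ])]
```

View pics/z.png

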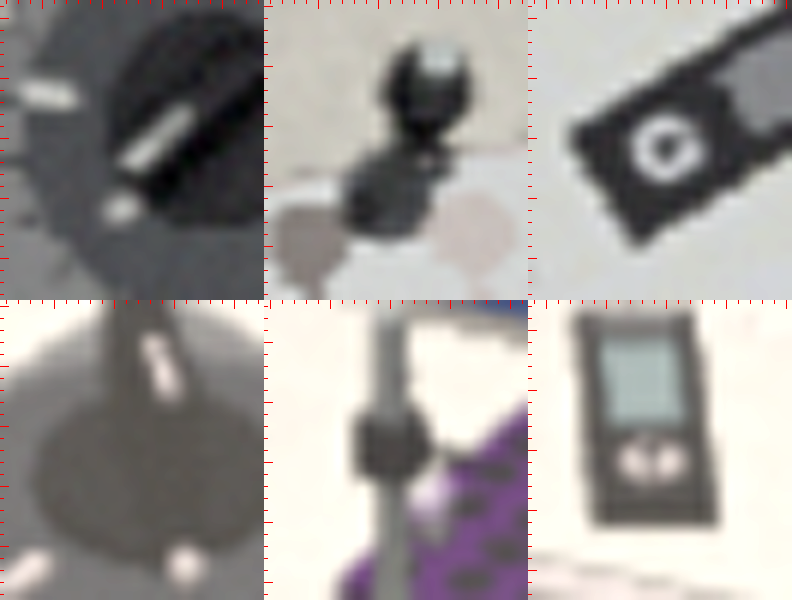

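Run:
```python
from h import *
import pickle
F=pickle.load(open("F.pkl","rb"));fs=[F["top"],F["side"]]
# zoom-tile px -> image px
z=lambda c,r,o:((c+.5)/12-.5+o[0],(r+.5)/12-.5+o[1])
q={"tip":(z(122,208,(192,224)),z(186,264,(251,250))),
"portc":(z(139,148,(304,209)),z(123,161,(299,193))),
"collar":(z(163,90,(306,165)),z(129,145,(265,152))),
"pointer":(z(173,163,(306,165)),z(200,157,(265,152))),}
for k,(a,b) in q.items(): print(k,tri(fs,[a,b]).round(4),onz(fs[0],a,.04).round(4),onz(fs[1],b,.04).round(4))
ax=np.array([.5138,.321])
s=env.read_state();print(s["clock"])
for yaw in(134.5,-45.5):
    for y in(yaw,yaw-52):
        print(y,env.inverse_kinematics([*ax,.052],[180,0,y]))
# dark ring ellipse centre, from plate corners of dimmer in top tile (z=.035)
c=np.array([(68,60),(221,92),(188,243),(39,212)])
P=onz(fs[0],(c+.5)/4-.5+[178,197],.035);print(P.round(4),P.mean(0))
c=np.array([(21,60),(211,27),(256,275),(66,297)])
P=onz(fs[0],(c+.5)/4-.5+[286,169],.03);print(P.round(4),P.mean(0))
```

```text
tip [0.491  0.3442 0.0393] [[0.4891 0.3431 0.04  ]] [[0.4925 0.3454 0.04  ]]
portc [ 0.5508 -0.0011  0.0366] [[ 0.5483 -0.0018  0.04  ]] [[0.5506 0.0044 0.04  ]]
collar [ 0.6771 -0.0063  0.1512] [[ 0.7002 -0.0169  0.04  ]] [[ 0.7967 -0.195   0.04  ]]
pointer [ 0.6582 -0.0088  0.1516] [[ 0.681  -0.0191  0.04  ]] [[ 0.7738 -0.1989  0.04  ]]
2.2
134.5 [ 47.2892279   29.76790101 -14.13568407   0.         -46.09641492
 177.2107721 ]
82.5 [ 47.2892279   29.76790101 -14.13568407   0.         -46.09641492
 125.2107721 ]
-45.5 [ 47.2892279   29.76790101 -14.13568407   0.         -46.09641492
  -2.7892279 ]
-97.5 [ 47.2892279   29.76790101 -14.13568407   0.         -46.09641492
 -54.7892279 ]
[[0.5797 0.3671 0.035 ]
 [0.5543 0.249  0.035 ]
 [0.4392 0.2735 0.035 ]
 [0.4629 0.3876 0.035 ]] [0.50901836 0.31926935 0.035     ]
[[ 0.6661  0.0705  0.03  ]
 [ 0.6916 -0.0777  0.03  ]
 [ 0.4979 -0.1077  0.03  ]
 [ 0.4823  0.0381  0.03  ]] [ 0.58448445 -0.01918298  0.03      ]
```

Run:
```python
from h import *
ax=[.512,.3207]
env.gripper_to(0.5,10)
env.goto([.32,-.47,.36],[180,0,-150])
env.goto([*ax,.2],[180,0,-47.5])
print(env.read_state()["clock"])
print(env.move_straight([*ax,.052],rate=.12,force_limit=8))
env.gripper_to(0,10)
s=env.read_state();print(s["force"],s["wrist_torque"],s["opening"],s["position"],s["clock"])
for a in(17,34,51):
    env.goto([*ax,.052],[180,0,-47.5-a]);s=env.read_state();print(s["force"],s["wrist_torque"],s["tool_rot"])
env.gripper_to(.5)
env.move_straight([*ax,.16],rate=.15)
env.goto([.42,.05,.33],[180,0,-98])
print(env.read_state()["clock"])
exec(open("z.py").read().split("cv2.imwrite")[0])
t=lambda n,x,y:tile(n,x,y,44,40,9)
cv2.imwrite("pics/d1.png",np.hstack([t("top",211,234),t("side",264,270)]))
```

```text
6.825
False
[ 0.88507366  0.68929354 -0.25097015] [0.20313583 0.07810274 0.02537113] 0.15884074501672563 [0.51222701 0.32101639 0.05214721] 8.8333
[-0.3680484   1.94006517  0.21377584] [ 0.19451927  0.23444076 -0.06782377] [-1.79984886e+02  8.18257578e-03 -6.43259613e+01]
[-1.49867818  0.45256111  3.12435784] [0.27619625 0.63739392 0.01543183] [ 1.79982700e+02  8.47425764e-04 -8.12477179e+01]
[-2.96037866  0.27874864  4.49469883] [ 0.44616928  1.29733365 -0.01853681] [ 1.79962510e+02 -1.21249862e-02 -9.82166335e+01]
12.9083
top 189 214
side 242 250
```

View pics/d1.png

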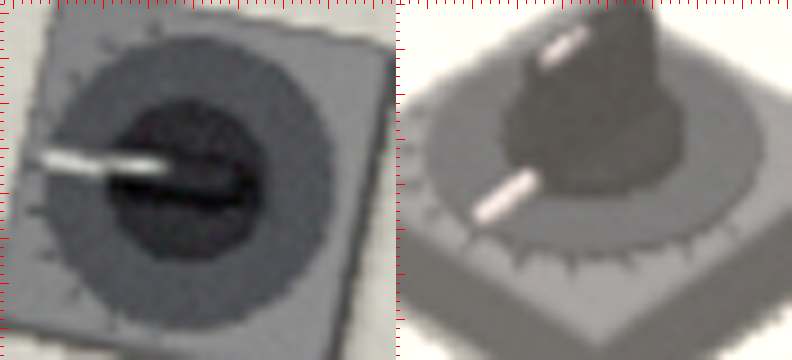

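Run:
```python
from h import *
import pickle
F=pickle.load(open("F.pkl","rb"))
for n in("top","side"):
  f=F[n]
  for tag,im in(("before",cv2.imread(f"pics/{n}0.png")),("after",f["image"])):
    x0,y0=(189,214) if n=="top" else (242,250)
    S=6;c=cv2.resize(im[y0:y0+40,x0:x0+44],None,fx=S,fy=S,interpolation=cv2.INTER_CUBIC).min(2).astype(float)
    v,u=np.mgrid[:c.shape[0],:c.shape[1]]
    P=onz(f,np.c_[((u+.5)/S-.5+x0).ravel(),((v+.5)/S-.5+y0).ravel()],.041)
    ax=np.array([.512,.3205])+(np.array([-.0017,-.001]) if n=="top" else np.array([.0017,.001]))
    d=P[:,:2]-ax;r=np.hypot(*d.T)*1e3;a=np.degrees(np.arctan2(d[:,1],d[:,0]));w0=c.ravel()
    for lo,hi in((27,30),(30,33),(33,36),(37,40),(40,43),(43,46),(46,49)):
        m=(r>lo)&(r<hi)&(a>60)&(a<150)
        bg=np.median(w0[m]);w=np.clip(w0[m]-bg-35,0,None)
        print(n,tag,lo,hi,round(w.sum()),(round((w*a[m]).sum()/w.sum(),1) if w.sum()>300 else None), round(w.max()))
```

```text
top before 27 30 783 132.5 38
top before 30 33 1826 132.4 41
top before 33 36 846 131.6 34
top before 37 40 1815 79.8 51
top before 40 43 2460 79.5 50
top before 43 46 2685 79.6 53
top before 46 49 2116 79.8 47
top after 27 30 636 77.0 23
top after 30 33 1186 79.8 42
top after 33 36 1774 80.2 45
top after 37 40 2355 79.8 52
top after 40 43 2674 79.6 53
top after 43 46 2732 79.6 54
top after 46 49 2297 79.7 49
side before 27 30 874 131.4 45
side before 30 33 1980 131.3 53
side before 33 36 1403 130.7 40
side before 37 40 374 88.0 26
side before 40 43 1752 81.2 41
side before 43 46 1943 81.7 39
side before 46 49 1805 81.6 39
side after 27 30 962 79.1 52
side after 30 33 2563 80.5 60
side after 33 36 2264 81.2 46
side after 37 40 1658 80.9 38
side after 40 43 1992 81.4 42
side after 43 46 2089 81.7 42
side after 46 49 1991 81.6 42
```

Run:
```python
from h import *
import pickle
F=pickle.load(open("F.pkl","rb"))
pts={}
for n,b,(x0,y0,x1,y1),z in(("top",(.0017,.001),(405,232,440,275),.050),("side",(-.0017,-.001),(360,160,400,180),.048)):
    f=F[n];im=f["image"];c=im[y0:y1,x0:x1].max(2);m=(c<75).astype(np.uint8)
    k,l,st,ce=cv2.connectedComponentsWithStats(m);i=1+st[1:,4].argmax();v,u=np.nonzero(l==i)
    P=onz(f,np.c_[u+x0,v+y0],z)[:,:2]+b;c0=P.mean(0);d=np.linalg.svd(P-c0,full_matrices=False)[2][0];d*=np.sign(d[0])
    t=(P-c0)@d;s=(P-c0)@[-d[1],d[0]];print(n,st[i],c0.round(4),np.degrees(np.arctan2(d[1],d[0])).round(1),t.min().round(4),t.max().round(4),s.std()*3.46)
    mid=c0+d*(t.min()+t.max())/2; print(" mid",mid.round(4)," grip",(mid+d*.024).round(4)," lens",(mid+d*.099).round(4))
for y in(20.,-160.):
    for p in([.470,-.318,.024],[.480,-.027,.13]): print(y,env.inverse_kinematics(p,[180,0,y]))
```

```text
top [  7   6  17  32 216] [ 0.4452 -0.3199] 18.8 -0.0479 0.0539 0.021054589483079977
 mid [ 0.448 -0.319]  grip [ 0.4708 -0.3113]  lens [ 0.5418 -0.2871]
side [ 4 10 28  5 77] [ 0.442  -0.3095] 20.1 -0.0444 0.0487 0.021583255954103125
 mid [ 0.444  -0.3088]  grip [ 0.4665 -0.3005]  lens [ 0.537  -0.2747]
20.0 [-17.72639353  29.0569782  -21.11673374   0.         -39.82628806
 127.72639353]
20.0 [ 1.61944829e+01  1.35327680e+01 -2.68631803e+01  2.54444375e-14
 -4.96040517e+01  9.38055171e+01]
-160.0 [-17.72639353  29.0569782  -21.11673374   0.         -39.82628806
 -52.27360647]
-160.0 [ 1.61944829e+01  1.35327680e+01 -2.68631803e+01 -2.54444375e-14
 -4.96040517e+01 -8.61944829e+01]
```

Run:
```python
from h import *
import pickle
F=pickle.load(open("F.pkl","rb"));f=F["top"]
P=onz(f,[(415.6,238.9),(426.9,267.6),(408.9,223.1)],.05)[:,:2]+[.0017,.001];print(P.round(4))
d=P[0]-P[1];L=np.linalg.norm(d);d/=L;print(L,np.degrees(np.arctan2(d[1],d[0])))
print("grip",P[0]-d*.027,P[2]-d*.075)
g=(P[0]-d*.027+P[2]-d*.075)/2;print(g)
env.gripper_to(.8)
env.goto([*g,.13],[180,0,-160.5])
print(env.move_straight([*g,.024],rate=.12,force_limit=6))
env.gripper_to(0,30)
s=env.read_state();print(s["force"],s["wrist_torque"],s["opening"],s["finger_force"],s["clock"])
env.move_straight([*g,.20],rate=.12)
env.dwell(.3);s=env.read_state();print(s["force"],s["wrist_torque"],s["opening"],s["clock"])
d=np.array([np.cos(np.radians(19.5)),np.sin(np.radians(19.5))])
port=np.array([.5505,-.001])
t=port-.075*d
env.goto([*t,.20],[180,0,-160.5])
env.move_straight([*t,.1525-.021],rate=.1)
env.dwell(.5);s=env.read_state();print(s["force"],s["wrist_torque"],s["tool_rot"],s["position"],s["clock"])
exec(open("z.py").read().split("cv2.imwrite")[0])
t=lambda n,x,y:tile(n,x,y,44,60,9)
cv2.imwrite("pics/l1.png",np.hstack([t("top",318,200),t("side",295,180)]))
```

```text
[[ 0.4911 -0.307 ]
 [ 0.4032 -0.3391]
 [ 0.5398 -0.288 ]]
0.0935955610219606 20.052597918217955
grip [ 0.46571119 -0.31629119] [ 0.46930777 -0.31372656]
[ 0.46750948 -0.31500888]
False
[-0.24407662 -0.82413029  0.00094568] [-0.02525423 -0.00799956 -0.00477894] 0.1839660193960032 29.995291801169515 17.575
[ 0.20039524  0.16853651 -0.34131057] [-0.01531228 -0.0360008   0.03140163] 0.17589442401534072 19.4917
[-0.02734006  0.09328411 -0.84300367] [-0.01950345  0.05118302  0.00660318] [-1.79999470e+02  1.54818717e-02 -1.60498402e+02] [ 0.47982023 -0.02601121  0.13162712] 21.9417
top 296 170
side 273 150
```

View pics/l1.png

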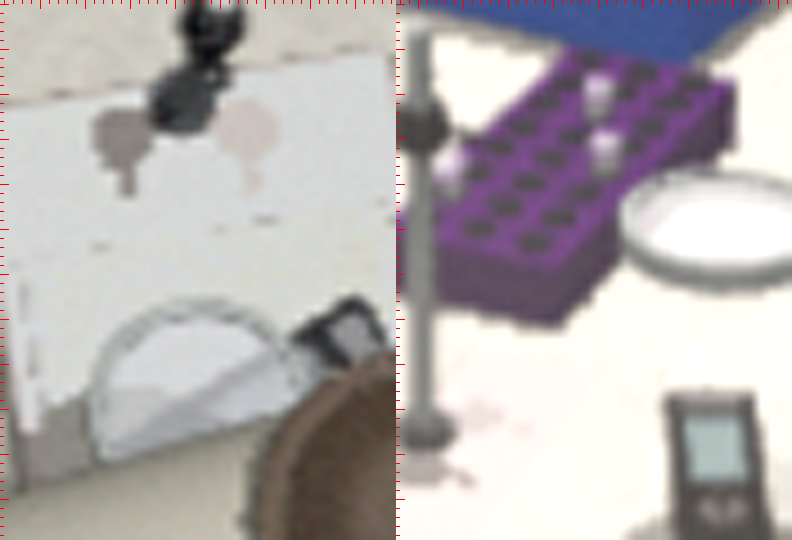

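```bash
cat > ov.py <<'E'
from h import *
import pickle
F=pickle.load(open("F.pkl","rb"))
s=env.read_state();y=np.radians(s["tool_rot"][2]+180);d=np.array([np.cos(y),np.sin(y)])
c=np.r_[s["position"][:2]+.075*d,s["position"][2]+.019-8e-3+6e-3]
th=np.linspace(0,2*np.pi,73)
T=[]
for n,(x0,y0) in(("top",(293,195)),("side",(275,140))):
    f=F[n];S=8;w,h=(44,44) if n=="top" else (56,44)
    a=cv2.resize(f["image"][y0:y0+h,x0:x0+w],None,fx=S,fy=S,interpolation=cv2.INTER_CUBIC)
    for dz,col in((.006,(0,0,255)),(-.006,(255,0,0))):
        q=proj(f,c+np.c_[.036*np.cos(th),.036*np.sin(th),0*th+dz])
        for p in q: cv2.circle(a,tuple(np.int32((p-[x0,y0]+.5)*S)),1,col,-1)
        print(n,dz,"pred",q.min(0).round(1),q.max(0).round(1),proj(f,c).round(1))
    T.append(a)
cv2.imwrite("pics/ov.png",np.hstack(T));print(c)
E
python3 ov.py
```

```text
top 0.006 pred [305.2 202.6] [330.6 227.9] [[317.7 215.5]]
top -0.006 pred [304.9 203.2] [330.2 228.3] [[317.7 215.5]]
side 0.006 pred [298.7 167.5] [322.5 178.6] [[310.5 174.7]]
side -0.006 pred [298.6 171. ] [322.4 182.1] [[310.5 174.7]]
[ 0.55048549 -0.00100425  0.14846537]
```

View pics/ov.png

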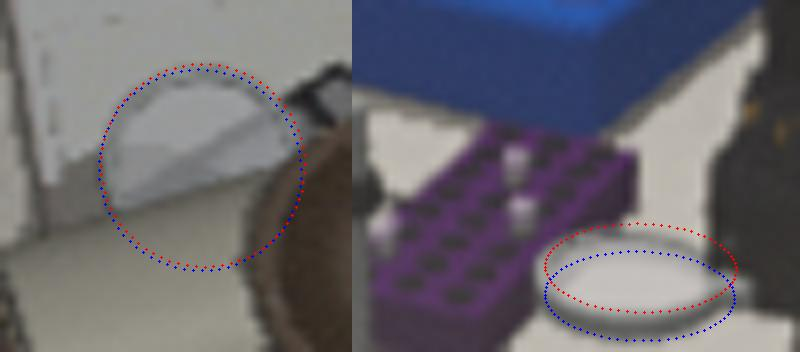

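Run:
```python
from h import *
import pickle
F=pickle.load(open("F.pkl","rb"));fs=[F["top"],F["side"]]
for k,a,b in(("lens",(317.4,216.25),(309.5,174.8)),("port",(315.1,220.9),(308.8,206.0)),("collar",(319.15,172.05),(275.3,163.6)),("pointer",(320,178.2),(281.2,164.6))):
    X=tri(fs,[a,b]);print(k,X.round(4),[(proj(f,X)[0]-p).round(2) for f,p in zip(fs,(a,b))])
# collar vertical extent & port centroid in side, post-top
g=F["side"]["image"].max(2).astype(int)
print(g[152:176,271:280])
print(g[200:212,300:318])
g=F["top"]["image"].min(2).astype(int);print(g[164:184,313:325])
```

```text
lens [0.5503 0.001  0.1487] [array([-0.35, -0.75]), array([0.77, 0.09])]
port [ 0.5508 -0.0011  0.0365] [array([-0.32, -0.69]), array([0.73, 0.09])]
collar [ 0.6771 -0.0064  0.1513] [array([-0.29, -0.56]), array([0.57, 0.09])]
pointer [ 0.6581 -0.0089  0.1517] [array([-0.12, -0.24]), array([0.25, 0.04])]
[[176 173 168 152 146 133 124 118 112]
 [188 188 174 141 129 117 128 132 131]
 [188 188 170 121  99 102 165 175 175]
 [188 189 170 116  91 104 179 190 189]
 [188 189 170 117  90 105 180 191 190]
 [188 188 170 119  91 101 167 188 189]
 [190 191 171 118  90  91 157 186 189]
 [190 191 171 118  92  97 169 188 189]
 [191 189 157 110  92  94 138 183 192]
 [190 156 111  92  93  85  87 150 187]
 [189 125  68  66  73  69  60 109 184]
 [190 119  58  53  57  56  52  82 163]
 [191 121  59  53  54  54  50  60 111]
 [191 122  60  53  54  52  53  82 126]
 [191 141  90  61  54  56  76 134 143]
 [192 179 169 111  74  80 138 170 157]
 [190 190 190 130  89  90 149 167 151]
 [191 192 191 132  94  90 123 133 126]
 [192 194 191 132  94  90  96 107 107]
 [192 193 192 132  94  87  81  91  97]
 [194 192 172 
[... 1364 characters left out ...]
 91  41  47 113 134 132  89 127 138]
 [138 137 117  68  22  35  57  73  68  50 106 135]
 [139 140 102  46  12  35  35  44  32  42 100 133]
 [140 138 103  49   8  18  24  40  28  38 103 135]
 [136 140 134  80  31  33  36  34  30  64 123 137]
 [139 138 138  89  29  17  12  18  60 125 139 141]
 [138 137 135  94  45  19  14  50 119 135 136 139]
 [135 115 101  67  37  24  35  38  79 113 127 133]
 [115  80  57  41  42  47  73  51  87 140 152 152]
 [ 78  58  47  44  41  42  44  52  94 144 152 152]
 [ 64  42  40  41  41  50  61 114 144 152 152 151]
 [ 40  34  41  43  47  49  64 140 142 140 136 139]
 [ 40  27  30  46  47  50  73 127 137 136 137 135]
 [ 39  28  47  55  54  60 107 133 138 137 137 135]]
```

```bash
python3 - <<'E'
from h import *
s=env.read_state();p=np.array([.4798,-.0270,.1518-.017])
env.move_straight(p,rate=.03);env.dwell(1)
s=env.read_state();print(s["position"],s["tool_rot"],s["opening"],s["force"],s["clock"])
exec(open("z.py").read().split("def tile")[0])
print([round(r["score"],2) for r in env.search_frame(env.grab_frame("side"),"loupe")])
E
python3 ov.py
```

```text
[ 0.4798063  -0.02699604  0.13479745] [-1.79999639e+02  2.62178841e-04 -1.60497873e+02] 0.18124717045601335 [-0.23400709 -0.1761961  -0.74990098] 23.6083
[0.75, 0.34]
top 0.006 pred [305.6 202.4] [331.1 227.7] [[318.2 215.3]]
top -0.006 pred [305.3 203. ] [330.6 228.2] [[318.2 215.3]]
side 0.006 pred [298.8 166.4] [322.7 177.4] [[310.7 173.6]]
side -0.006 pred [298.8 169.9] [322.5 181. ] [[310.7 173.6]]
[ 0.55051614 -0.00196086  0.15180001]
```

View pics/ov.png

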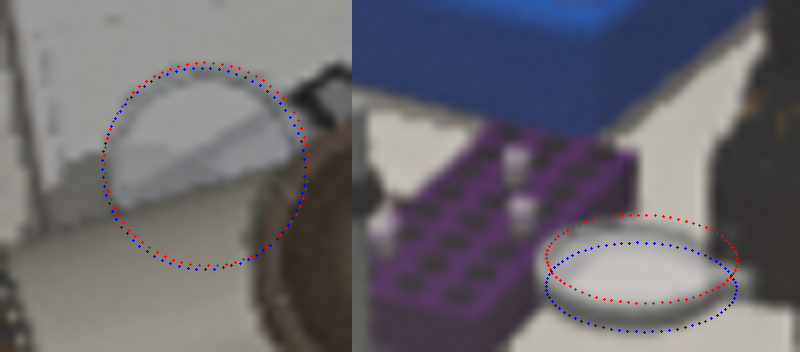

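```bash
python3 -c "
from h import *
print(env.close_job())"
```

```text
the job is handed in; nothing more can be done
None
```

I turned the dial to within about 1° of its mark. The arm is now holding the loupe level in the air, its lens centred over the port to about 2 mm and at the pointer's height (151.8 mm) to about 1–2 mm. I measured all of this from the camera images and handed the job in at about 24 s. The mark ring had not moved after the turn; I did not re-measure the bystander objects at the end.

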